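# Sweep the offcuts from the carving board into the chip tray

## Task

Clear the carving board: with your fingertips, sweep the four loose wood offcuts lying in front of the clamped blank along the board and over its end into the empty sheet-metal chip tray standing there, so that all four lie in the tray. Only push them along the board - do not pinch, pick up or press hard on any of them - and leave the mallet, the wax tin, both gouges and the try square as they are.

Things in the scene. Friction and masses are not known exactly. Their poses are not given: they have to be found in the camera images.
- board: Carving board, fixed, 320 mm (its x, away from the robot) by 440 mm (its y), top face 75 mm above the bench, flat, no lip at the front (x = -160 mm) or the ends (y = +-220 mm); a fence 20 mm thick, 25 mm high along the back edge. Origin: centre of its underside. The four offcuts lie in the strip in front of the blank: centres x -95 to -45 mm, |y| to 165 mm, 75 to 125 mm apart along y.
- blank (a point): Middle of the underside of the wooden blank being carved, on the board's top, axes as the board's: 140 mm (x) by 150 mm (y), up to 55 mm high, fixed against the fence.
- holdfast_left (a point): Pad (on the fence) of the bent steel bar that holds the board down near its +y back corner: 32 x 26 mm; the bar, 16 mm thick, runs from it 65 mm back (x) and rises to 158 mm above the bench. Fixed.
- holdfast_right (a point): The same at the -y back corner.
- tray: Chip tray of grey sheet metal, empty, open at the top, fixed, 220 mm (its x) by 130 mm (its y), 68 mm high, walls and floor 4 mm. Origin: centre of its underside, on the bench; axes parallel to the board's. It stands against one end of the board (+y or -y, it varies), with a 2 mm gap, its rim 7 mm below the board's top, its middle 40 to 70 mm nearer the robot (board -x) than the board's.
- stone: Grey honing stone in a dark wooden case, fixed, 230 mm (its x) by 80 mm (its y), 37 mm high, on the bench beyond the other end of the board. Origin: centre of its underside. Not part of the job.
- chip_wedge: Offcut of pale wood, a wedge 48 x 30 mm (its x, y), 17 mm high at its -x end and 9 mm at its +x end, 12 to 20 g. Origin: centre of its flat underside. All four offcuts start flat on the board at any yaw, apart from one another; they slide when pushed low down.
- chip_slab: Offcut of pale wood, a flat piece about 41 x 33 mm (its x, y), 13 mm thick, 12 to 20 g. Origin: centre of its flat underside.
- chip_chunk: Offcut of pale wood, a thick chunk about 35 x 30 mm (its x, y), 13 to 19 mm high, 12 to 20 g. Origin: centre of its flat underside.
- chip_long: Offcut of pale wood, a long piece 54 x 24 mm (its x, y), 11 to 14 mm high, 12 to 20 g. Origin: centre of its flat underside.
- mallet: Round carver's mallet standing on its head on the board, in one of the two back corners beside the blank: head 74 mm wide and 104 mm high, handle above it to 219 mm, 0.55 kg, loose. Origin: centre of its underside. Leave alone.
- tin: Low round wax tin standing on the board in the other back corner: 67 mm wide, 32 mm high, loose. Origin: centre of its underside. Leave alone.
- palm_gouge: Short gouge lying on the board near and along its front edge, in front of the offcuts: octagonal handle 85 mm long, 24 mm thick, with a slim blade 70 mm farther along its +x; loose, 60 g. Origin: under the middle of the handle, at the underside; its x points along the tool to the blade. Leave alone.
- big_gouge: Long gouge lying on the bench at the left, beyond the board's end: octagonal handle 135 mm long, 28 mm thick, blade a further 135 mm along its +x; loose. Origin: under the middle of the handle; its x points along the tool to the blade. Leave alone.
- square: Try square lying on the bench at the right, dark stock 120 mm long (its y), steel blade 150 mm (its x), 22 mm thick, loose. Origin: centre of the stock's underside. Leave alone.

How it is judged:
By the outcome, as a careful person would: the job done as asked, in the order asked, and still so for the second after the job is handed in, with the robot touching nothing.
It also fails if it takes over 72 s, if anything falls off the work surface, if the arm or the gripper's body presses on something with over 40 N, if the wrist force passes 120 N, or if a joint passes its speed limit or range.

## Robot

A 6-joint arm with a two-finger parallel gripper is mounted at the origin on the work surface. World frame = base frame: x ahead of the robot, y to its left, z up, the work surface at z = 0. Lengths are in m, angles in degrees, forces in N, time in s.
With the tool pointing down it reaches from about 0.3 to 0.75 m from the base axis. Payload 8.5 kg.
Tool frame: the origin (TCP) lies between the finger pads; the fingertips stand bot.finger_overhang ahead of it and the grasp point (between the pads) lies 11 mm behind it (bot.finger_overhang is the distance from the TCP to the fingertips, in m); x points along the fingers, z is the direction in which the jaws open and shut, and the axes are right-handed (so a half turn about x gives the same grasp; the last joint's range is limited). The gripper opens to 85 mm and grips with 20 to 120 N. Pads are 22 mm wide; open, the fingers measure 114 mm over their backs; the gripper's body (76 mm by 85 mm) begins 54 mm behind the grasp point. The pads swing forward as they close: fully open they stand 13 mm farther back than shut.
Start: joints at [-87.279, 21.807, 74.336, -0, 83.858, -12.336], TCP at [0.143, -0.531, 0.239] pointing down, gripper open.
Joint ranges: [-178.18, 178.18], [-50.72, 133.34], [12.68, 142.11], [-81.47, 261.47], [9.98, 163.14], [-165.26, 165.26]. Speed limits (degrees/s): [136.94, 136.94, 180, 180, 180, 180].

## Interface

Orientations are given as a 3x3 rotation matrix whose columns are the frame's x, y, z axes.
In Python, from bench import bot gives the robot as it stands.
- The arm moves only by the shell command python3 -m pendant 'ROWS' [OPENING]. ROWS is JSON, a list of rows, each an object with "linear": the shift along the tool's x, y, z in units of 0.4 m (1.0 is 0.4 m), a list of three; "dr": the turn, a rotation vector about the tool's x, y, z in units of 180 degrees (1.0 is 180 degrees), a list of three. In form: [{"linear": [tx, ty, tz], "dr": [rx, ry, rz]}, ...]. A call has 1 to 8 rows; each row is the pose to reach, as a shift and turn from the pose measured when the call began, along the tool's axes at that moment, turning the shorter way round; what a row does not reach only later rows make up. A row lasts 1/10 s, in which the tool goes at most 50 mm and 8.59 degrees, less where a joint would pass 70% of its speed; a pose out of reach is approached as far as the arm can. A call with a number of a shift or a turn outside -1 to 1 is refused whole. A call with a gripper value outside its range is refused whole. OPENING is the opening, from 0 (shut) to 1 (fully open), set as the call begins (- or left out, the last holds). The fingers move at their own pace and stop on an object; the grip force is fixed at half the most. Time passes only in rows, so rows that repeat a pose let the fingers close. It gives the time, the measured TCP pose, the force and the opening at its end, in the units of the state.
- bot.state(): the state, without advancing time (a new reading comes with each control period).
- bot.camera(name): name is "scene" or "side" or "wrist"; returns the picture (400x640x3 uint8, red, green, blue); there is no depth.
- bot.camera_model(name): a dict with "fx", "fy", "cx", "cy" (pixels), "distortion" ([k1, k2, p1, p2, k3] as OpenCV has them; the pictures are not rectified), "R" (3x3) and "t" (3): a world point X has camera coordinates R X + t; the wrist camera has in their place "mount" (4x4, takes a point from camera to tool coordinates, whose origin is the TCP and whose axes are the tool frame's). Camera axes: x right, y down, z forward; pixel columns grow to the right and rows downward; lengths in m; the calibration is good to about 2 mm. A picture is of the moment at which its call begins: read the wrist's pose just before it. camera_model takes no time and is no camera call.
- bot.close_job(): hands the job in, once; it reports no verdict.
The state is a dict: "time_s": time; "qpos": joint angles; "dq": joint speeds; "effort": joint torques, N m; "position": TCP position; "orientation": TCP orientation; "force": force on the tool from outside, world axes, zero at the start; "torque": the same for the moment, N m; "grip_width": finger opening in m.
Only numpy, scipy, OpenCV 4.12 (cv2) and the standard library are available. Lean on these libraries where they do the work, as an engineer would, in place of code of your own. Each camera call takes 0.05 s, during which the arm holds its last target.

## Working session

There is one attempt and no reset: what is moved stays moved. The work goes in short steps, Python scripts to look and compute and a shell command to move; the robot and the scene stay as the last step left them, time stands still between calls to the robot, and variables do not carry over. Pictures are saved under pics/ and viewed, and the job is handed in when it is done.

```bash
ls; mkdir -p pics; python3 - <<'E'
from bench import bot
import cv2,numpy as np
print(bot.state(), bot.finger_overhang)
for n in ["scene","side","wrist"]:
    cv2.imwrite(f"pics/{n}0.png",bot.camera(n)[:,:,::-1]); print(n,bot.camera_model(n))
E
```

```text
pics
{'time_s': 0.0, 'qpos': array([-8.72782761e+01,  2.18411381e+01,  7.43873052e+01, -9.90113752e-04,
        8.38581509e+01, -1.23365129e+01]), 'dq': array([ 0.09061562, -0.0171677 , -0.04039909,  0.01400377,  0.06183544,
        0.02979582]), 'effort': array([ 2.38021756e-03, -4.48455012e+01, -2.31277353e+01, -1.35510518e-04,
        4.73506239e-03,  2.45818563e-05]), 'position': array([ 0.14286258, -0.53081206,  0.23869537]), 'orientation': array([[-8.89290443e-05,  9.65661787e-01,  2.59802433e-01],
       [ 1.50883231e-03,  2.59802268e-01, -9.65660657e-01],
       [-9.99998858e-01,  3.06123026e-04, -1.48012567e-03]]), 'force': array([ 0.55185168, -0.09951151,  0.18552452]), 'torque': array([ 0.02821651, -0.03500177, -0.00183655]), 'grip_width': 0.08542912389427394} 0.008
scene {'fx': 397.4711698471312, 'fy': 397.4711698471312, 'cx': 319.82179358004873, 'cy': 200.51903354209279, 'distortion': array([-0.07541502,  0.        ,  0.        ,  0.        ,  0.        ]), 'R': array([[-0.73915379,  0.67353498, -0.00152138],
       [ 0.52721817,  0.57717348, -0.62362792],
       [-0.419
[... 326 characters left out ...]
],
       [-0.2501576 , -0.61711103, -0.74605305],
       [ 0.29902253,  0.68363972, -0.6657494 ]]), 't': array([-0.54906812,  0.19457759,  1.3728734 ])}
wrist {'fx': 355.7791752781304, 'fy': 355.7791752781304, 'cx': 316.60489711715286, 'cy': 201.6718371430726, 'distortion': array([-0.07535724,  0.        ,  0.        ,  0.        ,  0.        ]), 'mount': array([[ 1.71119946e-03, -3.26770274e-01,  9.45102248e-01,
        -1.34398790e-01],
       [-4.49446120e-04, -9.45103788e-01, -3.26769993e-01,
         8.39202066e-02],
       [ 9.99998435e-01,  1.34396096e-04, -1.76412672e-03,
        -1.07932042e-04],
       [ 0.00000000e+00,  0.00000000e+00,  0.00000000e+00,
         1.00000000e+00]])}
```

View pics/scene0.png

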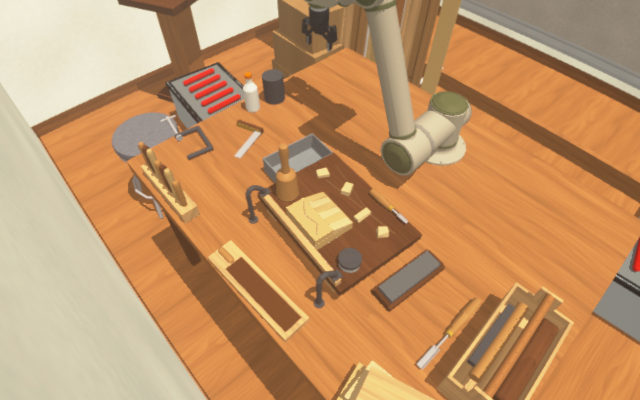

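View pics/side0.png

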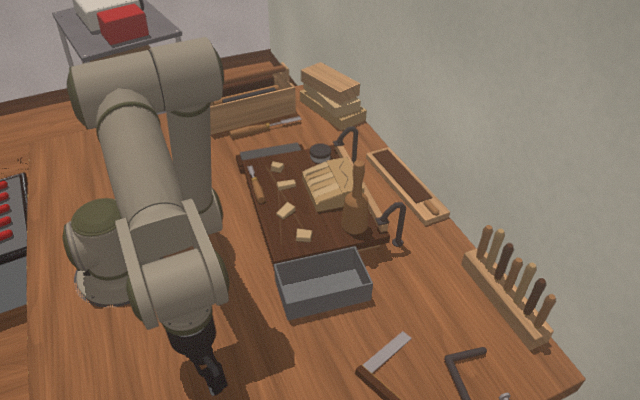

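View pics/wrist0.png

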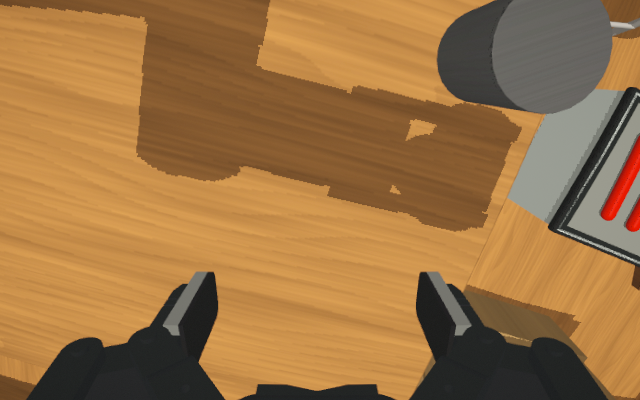

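The tray is at the board's -y end, towards the robot's right. The four offcuts lie in front of the blank, with the palm gouge at the front edge. I'll enlarge the crops to measure.

```bash
python3 - <<'E'
import cv2
a=cv2.imread("pics/scene0.png")[125:300,240:430]; cv2.imwrite("pics/scene0c.png",cv2.resize(a,None,fx=4,fy=3.4286 if 0 else 3.4,interpolation=cv2.INTER_CUBIC) if 0 else cv2.resize(a,None,fx=3.4,fy=3.4,interpolation=cv2.INTER_CUBIC))
a=cv2.imread("pics/side0.png")[135:325,225:415]; cv2.imwrite("pics/side0c.png",cv2.resize(a,None,fx=3.1,fy=3.1,interpolation=cv2.INTER_CUBIC))
E
```

```text
(no output)
```

View pics/scene0c.png

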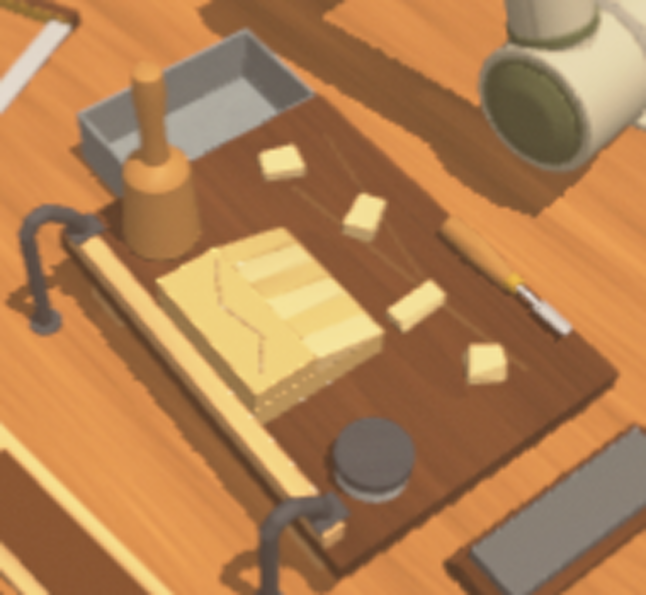

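View pics/side0c.png

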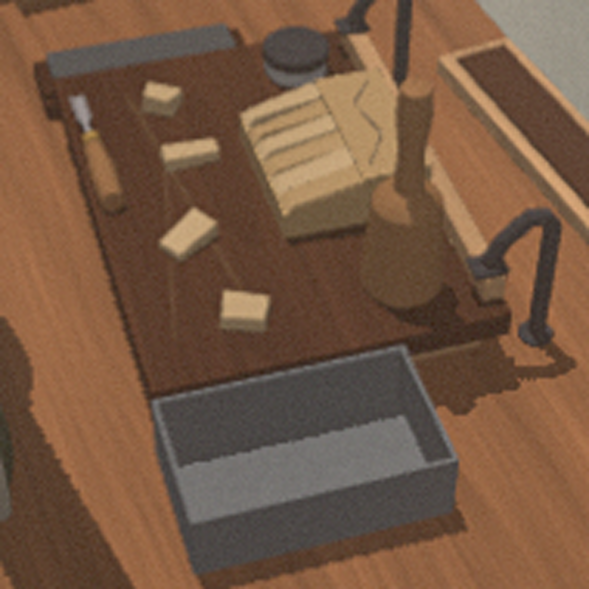

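```bash
cat > h.py <<'E'
import numpy as np,cv2
from bench import bot
S={"scene":(240,125,3.4),"side":(225,135,3.1)}
def ray(m,uv):
    K=np.array([[m["fx"],0,m["cx"]],[0,m["fy"],m["cy"]],[0,0,1]])
    p=cv2.undistortPoints(np.array([[uv]],float),K,np.array(m["distortion"]))[0,0]
    return np.array([p[0],p[1],1.])
def w(n,c,z,crop=True):
    m=bot.camera_model(n)
    if crop:
        x,y,s=S[n]; c=((c[0]+.5)/s-.5+x,(c[1]+.5)/s-.5+y)
    R=np.array(m["R"]);o=-R.T@m["t"];d=R.T@ray(m,c)
    return (o+d*(z-o[2])/d[2])[:2].round(4)
E
python3 - <<'E'
from h import *
print("scene board f+y,f-y",w("scene",(614,373),.075),w("scene",(315,97),.075),"b+y",w("scene",(338,563),.075))
print("side f-y,f+y,b-y",w("side",(152,388),.075),w("side",(38,65),.075),w("side",(508,308),.075))
for k,c,d in zip("ABCD",[(282,162),(365,216),(416,306),(487,364)],[(245,310),(189,234),(190,153),(162,98)]):
    print(k,w("scene",c,.084),w("side",d,.084))
print("gouge handle end,ferrule,tip",[w("scene",c,.087) for c in[(450,227),(515,287),(568,328)]],[w("side",c,.087) for c in[(115,200),(90,135),(75,100)]])
print("blank corner front -y/+y top",[w("scene",c,.075+.03) for c in[(284,230),(382,340)]],[w("side",c,.075) for c in[(290,238),(245,130)]])
print("tray rim side",[w("side",c,.068) for c in [(153,400),(405,348),(458,462),(187,522)]])
E
```

```text
scene board f+y,f-y [0.4366 0.246 ] [ 0.3947 -0.1863] b+y [0.7462 0.2117]
side f-y,f+y,b-y [ 0.3863 -0.187 ] [0.4212 0.2704] [ 0.7007 -0.2167]
A [ 0.4886 -0.1354] [ 0.4864 -0.141 ]
B [ 0.4773 -0.0294] [ 0.4748 -0.0341]
C [0.5189 0.0788] [0.5141 0.071 ]
D [0.5186 0.1658] [0.5173 0.1603]
gouge handle end,ferrule,tip [array([0.4288, 0.0369]), array([0.4374, 0.1269]), array([0.4371, 0.1903])] [array([0.4267, 0.0309]), array([0.4334, 0.1286]), array([0.4359, 0.1858])]
blank corner front -y/+y top [array([ 0.5588, -0.0564]), array([0.5803, 0.0941])] [array([ 0.5603, -0.0642]), array([0.5789, 0.0935])]
tray rim side [array([ 0.3845, -0.1937]), array([ 0.6009, -0.2194]), array([ 0.5864, -0.3464]), array([ 0.368 , -0.3198])]
```

```bash
cat >> h.py <<'E'
from scipy.spatial.transform import Rotation as Ro
YAW=-6.0; C0=np.array([.387,-.187])   # front -y corner of board
def axes():
    a=np.radians(YAW); return np.array([np.cos(a),np.sin(a)]),np.array([-np.sin(a),np.cos(a)])
def tob(p): ex,ey=axes(); d=np.array(p[:2])-C0; return np.array([d@ex,d@ey]).round(4)
def tow(u,v): ex,ey=axes(); return C0+u*ex+v*ey
def plan(u,v,z,yaw=None):
    s=bot.state(); R=np.array(s["orientation"]);p=np.array(s["position"])
    a=np.radians(YAW if yaw is None else yaw)
    zt=np.array([np.cos(a),np.sin(a),0]);xt=np.array([0,0,-1.]);T=np.column_stack([xt,np.cross(zt,xt),zt])
    t=np.append(tow(u,v),z)
    print("t",round(s["time_s"],2),"now",tob(p),p.round(4),"lin",(R.T@(t-p)/.4).round(4),"dr",(Ro.from_matrix(R.T@T).as_rotvec()/np.pi).round(4))
E
python3 - <<'E'
from h import *
print("mallet",tob(w("side",(400,285),.08)),tob(w("scene",(160,240),.08)))
plan(.06,-.05,.26); plan(.09,.18,.26)
E
```

```text
mallet [0.2327 0.0514] [0.2473 0.0708]
t 0.15 now [-0.2069 -0.3676] [ 0.1428 -0.5309  0.2389] lin [-0.0521  0.9079 -0.5013] dr [-3.83e-01 -2.00e-04 -3.00e-04]
t 0.15 now [-0.2069 -0.3676] [ 0.1428 -0.5309  0.2389] lin [-0.0515  1.1844 -1.0109] dr [-3.83e-01 -2.00e-04 -3.00e-04]
```

```bash
python3 -m pendant '[{"linear":[-0.05,0.9,-0.5],"dr":[-0.383,0,0]},{"linear":[-0.05,0.9,-0.5],"dr":[-0.383,0,0]},{"linear":[-0.05,0.9,-0.5],"dr":[-0.383,0,0]},{"linear":[-0.05,0.9,-0.5],"dr":[-0.383,0,0]},{"linear":[-0.05,0.9,-0.5],"dr":[-0.383,0,0]},{"linear":[-0.05,0.9,-0.5],"dr":[-0.383,0,0]},{"linear":[-0.05,0.9,-0.5],"dr":[-0.383,0,0]},{"linear":[-0.05,0.9,-0.5],"dr":[-0.383,0,0]}]' 0.2; python3 -c "
from h import *
plan(.09,.18,.26)"
```

```text
time_s: 0.95
position: [0.4308, -0.2511, 0.2586]
orientation: [[-0.0, 0.102, 0.995], [0.001, 0.995, -0.102], [-1.0, 0.001, -0.0]]
force: [0.0, -1.7, -1.6]
grip_width: 0.0171
t 0.95 now [ 0.0502 -0.0592] [ 0.4308 -0.2511  0.2586] lin [-0.0028  0.5978  0.1011] dr [ 0.0009 -0.0001 -0.0004]
```

```bash
python3 -m pendant '[{"linear":[0,0.6,0.1],"dr":[0,0,0]},{"linear":[0,0.6,0.1],"dr":[0,0,0]},{"linear":[0,0.6,0.1],"dr":[0,0,0]},{"linear":[0,0.6,0.1],"dr":[0,0,0]},{"linear":[0,0.6,0.1],"dr":[0,0,0]},{"linear":[0,0.6,0.1],"dr":[0,0,0]},{"linear":[0,0.6,0.1],"dr":[0,0,0]}]'; python3 -c "
from h import *
plan(.09,.115,.10)
cv2.imwrite('pics/w1.png',bot.camera('wrist')[:,:,::-1])"
```

```text
time_s: 1.65
position: [0.4949, -0.0157, 0.2587]
orientation: [[-0.001, 0.1, 0.995], [0.001, 0.995, -0.1], [-1.0, 0.001, -0.001]]
force: [-0.3, 0.1, 0.6]
grip_width: 0.0173
t 1.65 now [0.0894 0.1816] [ 0.4949 -0.0157  0.2587] lin [ 0.3965 -0.1669  0.0009] dr [ 0.0016 -0.0003 -0.0003]
```

View pics/w1.png

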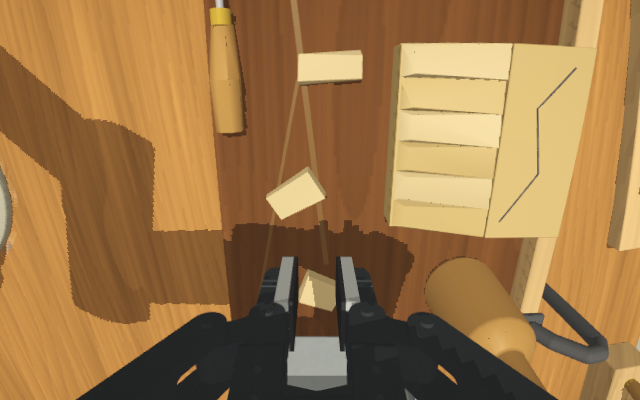

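Wrist view: the front board edge runs from (218,140) to (232,330). C is the long chip at (330,68), B is at (296,193), and A is behind the fingers at (318,290). The gouge handle ends at (229,132).

```bash
cat >> h.py <<'E'
def ww(c,z,s=None):
    s=s or bot.state(); m=bot.camera_model("wrist"); M=np.array(m["mount"]);R=np.array(s["orientation"]);p=np.array(s["position"])
    o=p+R@M[:3,3]; d=R@M[:3,:3]@ray(m,c)
    return (o+d*(z-o[2])/d[2])[:2].round(4)
E
python3 -c "
from h import *
for n,c,z in [('edge',(218,140),.075),('edge',(228,225),.075),('edge',(232,330),.075),('C',(330,68),.087),('B',(296,190),.088),('A',(318,290),.088),('gouge',(229,132),.08),('gouge right',(241,90),.087),('blankedge',(394,60),.075),('blankedge',(386,220),.075)]: q=ww(c,z);print(n,q,tob(q))
"
```

```text
edge [0.4092 0.0259] [-2.000e-04  2.141e-01]
edge [ 0.4033 -0.0566] [0.0026 0.1314]
edge [ 0.384  -0.1801] [-0.0037  0.0065]
C [0.5145 0.076 ] [0.0993 0.2749]
B [ 0.4747 -0.0241] [0.0702 0.1712]
A [ 0.4839 -0.1297] [0.0904 0.0671]
gouge [0.4217 0.0324] [0.0116 0.2218]
gouge right [0.4395 0.0665] [0.0257 0.2576]
blankedge [0.5693 0.0776] [0.1536 0.2822]
blankedge [ 0.5562 -0.0668] [0.1557 0.1372]
```

```bash
python3 -m pendant '[{"linear":[0.1,-0.167,0.008],"dr":[0,0,0]},{"linear":[0.2,-0.167,0.008],"dr":[0,0,0]},{"linear":[0.3,-0.167,0.008],"dr":[0,0,0]},{"linear":[0.4,-0.167,0.008],"dr":[0,0,0]},{"linear":[0.4,-0.167,0.008],"dr":[0,0,0]}]'; python3 -c "
from h import *
plan(.093,.115,.087)
cv2.imwrite('pics/w2.png',bot.camera('wrist')[:,:,::-1])
cv2.imwrite('pics/s2.png',cv2.resize(bot.camera('side')[135:325,225:415,::-1],None,fx=3.1,fy=3.1))"
```

```text
time_s: 2.2
position: [0.4885, -0.0841, 0.0948]
orientation: [[-0.01, 0.104, 0.994], [0.005, 0.995, -0.104], [-1.0, 0.004, -0.01]]
force: [0.2, 0.4, 1.8]
grip_width: 0.0171
t 2.2 now [0.0901 0.113 ] [ 0.4885 -0.0841  0.0948] lin [0.0194 0.005  0.0073] dr [ 0.     -0.0032 -0.0012]
```

View pics/w2.png

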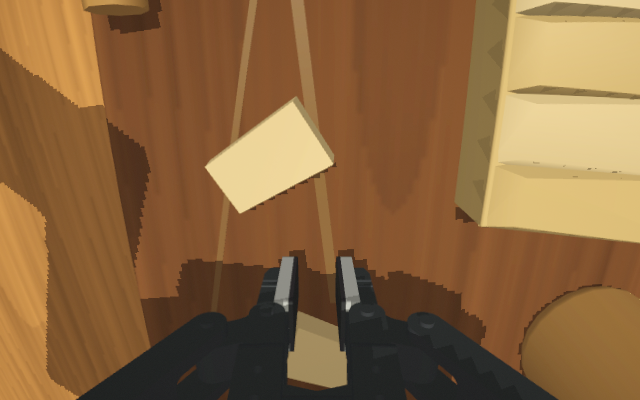

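View pics/s2.png

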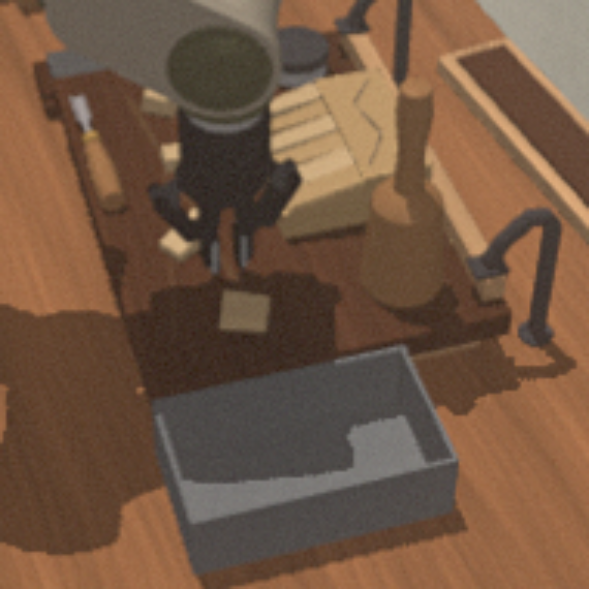

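```bash
python3 -m pendant '[{"linear":[0.007,0.003,0.012],"dr":[0,-0.003,-0.001]},{"linear":[0.014,0.003,0.012],"dr":[0,-0.003,-0.001]},{"linear":[0.014,0.003,0.012],"dr":[0,-0.003,-0.001]}]'; python3 -c "
from h import *
plan(.095,-.03,.088)"
```

```text
time_s: 2.6
position: [0.4967, -0.0837, 0.0948]
orientation: [[0.01, 0.103, 0.995], [-0.004, 0.995, -0.103], [-1.0, -0.003, 0.01]]
force: [0.3, 0.7, 0.5]
grip_width: 0.0171
t 2.6 now [0.0983 0.1142] [ 0.4967 -0.0837  0.0948] lin [ 0.0179 -0.3603 -0.0091] dr [0.0006 0.0033 0.0009]
```

```bash
python3 -m pendant '[{"linear":[0.018,0,-0.008],"dr":[0,0.003,0.001]},{"linear":[0.018,0,-0.008],"dr":[0,0.003,0.001]},{"linear":[0.018,0,-0.008],"dr":[0,0.003,0.001]}]'; python3 -c "
from h import *
plan(.095,-.03,.088)"
```

```text
time_s: 2.9
position: [0.4935, -0.0834, 0.0875]
orientation: [[0.001, 0.103, 0.995], [0.0, 0.995, -0.103], [-1.0, 0.0, 0.001]]
force: [0.4, 0.0, -0.0]
grip_width: 0.0173
t 2.9 now [0.0951 0.1142] [ 0.4935 -0.0834  0.0875] lin [-0.0015 -0.3604 -0.0009] dr [ 0.0006  0.0002 -0.0001]
```

```bash
python3 -m pendant '[{"linear":[0,-0.02,0],"dr":[0,0,0]},{"linear":[0,-0.045,0],"dr":[0,0,0]},{"linear":[0,-0.07,0],"dr":[0,0,0]},{"linear":[0,-0.095,0],"dr":[0,0,0]},{"linear":[0,-0.12,0],"dr":[0,0,0]},{"linear":[0,-0.145,0],"dr":[0,0,0]},{"linear":[0,-0.17,0],"dr":[0,0,0]},{"linear":[0,-0.195,0],"dr":[0,0,0]}]'; python3 -c "
from h import *
plan(.095,-.03,.088)
cv2.imwrite('pics/s3.png',cv2.resize(bot.camera('side')[135:325,225:415,::-1],None,fx=3.1,fy=3.1))"
```

```text
time_s: 3.7
position: [0.4853, -0.1619, 0.0874]
orientation: [[0.001, 0.103, 0.995], [0.0, 0.995, -0.103], [-1.0, 0.0, 0.001]]
force: [0.0, 0.1, 1.2]
grip_width: 0.0171
t 3.7 now [0.0952 0.0353] [ 0.4853 -0.1619  0.0874] lin [-0.0015 -0.1631 -0.0007] dr [ 0.0006  0.0002 -0.0001]
```

View pics/s3.png

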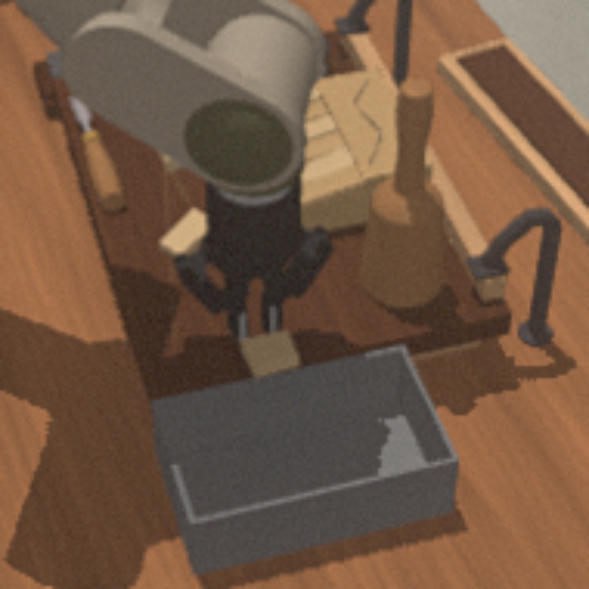

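```bash
python3 -m pendant '[{"linear":[0,-0.02,0.005],"dr":[0,0,0]},{"linear":[0,-0.045,0.008],"dr":[0,0,0]},{"linear":[0,-0.07,0.01],"dr":[0,0,0]},{"linear":[0,-0.095,0.01],"dr":[0,0,0]},{"linear":[0,-0.12,0.01],"dr":[0,0,0]},{"linear":[0,-0.14,0.01],"dr":[0,0,0]},{"linear":[0,-0.15,0.01],"dr":[0,0,0]},{"linear":[0,-0.15,0.01],"dr":[0,0,0]}]'; python3 -c "
from h import *
plan(.072,.225,.20)
cv2.imwrite('pics/s4.png',cv2.resize(bot.camera('side')[135:325,225:415,::-1],None,fx=3.1,fy=3.1))"
```

```text
time_s: 4.55
position: [0.4832, -0.2237, 0.0875]
orientation: [[0.001, 0.104, 0.995], [-0.001, 0.995, -0.104], [-1.0, -0.0, 0.001]]
force: [0.1, 1.3, -0.3]
grip_width: 0.0168
t 4.55 now [ 0.0995 -0.0265] [ 0.4832 -0.2237  0.0875] lin [-0.2817  0.6287 -0.0681] dr [0.0001 0.0004 0.0001]
```

View pics/s4.png

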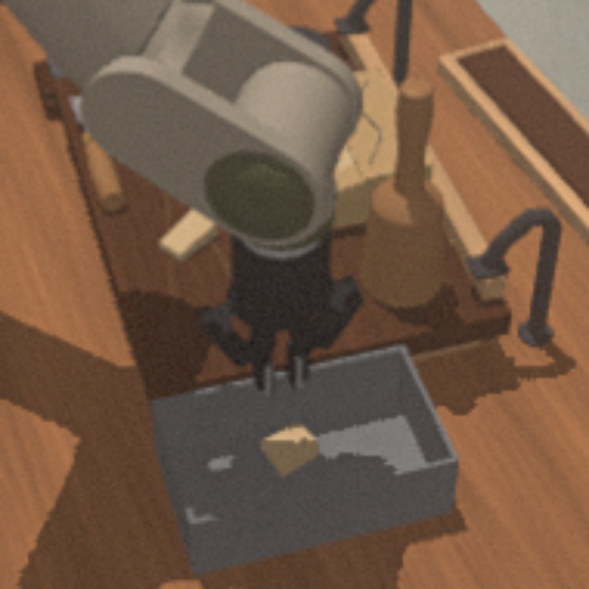

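```bash
python3 -m pendant '[{"linear":[-0.1,0,0],"dr":[0,0,0]},{"linear":[-0.2,0.05,-0.03],"dr":[0,0,0]},{"linear":[-0.2,0.17,-0.068],"dr":[0,0,0]},{"linear":[-0.2,0.29,-0.068],"dr":[0,0,0]},{"linear":[-0.2,0.41,-0.068],"dr":[0,0,0]},{"linear":[-0.2,0.53,-0.068],"dr":[0,0,0]},{"linear":[-0.2,0.618,-0.068],"dr":[0,0,0]},{"linear":[-0.2,0.618,-0.068],"dr":[0,0,0]}]'; python3 -c "
from h import *
plan(.072,.22,.0875)
cv2.imwrite('pics/w5.png',bot.camera('wrist')[:,:,::-1])"
```

```text
time_s: 5.4
position: [0.4812, 0.0293, 0.1675]
orientation: [[0.001, 0.098, 0.995], [0.0, 0.995, -0.098], [-1.0, 0.001, 0.001]]
force: [0.1, -0.3, 0.6]
grip_width: 0.0171
t 5.4 now [0.0711 0.225 ] [0.4812 0.0293 0.1675] lin [ 0.1999 -0.0127  0.0021] dr [ 0.002   0.0003 -0.0002]
```

View pics/w5.png

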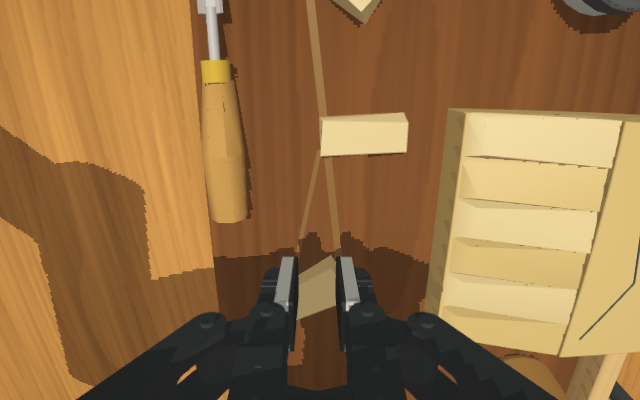

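```bash
python3 -c "
from h import *
s=bot.state()
for c,z in [((335,256),.09),((365,156),.075),((366,135),.088),((229,220),.08),((246,180),.087),((440,150),.075)]: print(c,tob(ww(c,z,s)))"
```

```text
(335, 256) [0.0833 0.1964]
(365, 156) [0.1021 0.2608]
(366, 135) [0.1003 0.2763]
(229, 220) [0.0119 0.2177]
(246, 180) [0.0266 0.2477]
(440, 150) [0.1508 0.2652]
```

```bash
python3 -m pendant '[{"linear":[0.07,0.007,0.002],"dr":[0.002,0,0]},{"linear":[0.14,0.007,0.002],"dr":[0.002,0,0]},{"linear":[0.18,0.007,0.002],"dr":[0.002,0,0]},{"linear":[0.2,0.007,0.002],"dr":[0.002,0,0]},{"linear":[0.2,0.007,0.002],"dr":[0.002,0,0]},{"linear":[0.2,0.007,0.002],"dr":[0.002,0,0]}]'; python3 -c "
from h import *
plan(.072,.12,.0875)"
```

```text
time_s: 6.05
position: [0.4829, 0.0297, 0.0881]
orientation: [[0.002, 0.106, 0.994], [-0.0, 0.994, -0.106], [-1.0, -0.0, 0.002]]
force: [-0.7, -0.4, -0.0]
grip_width: 0.017
t 6.05 now [0.0727 0.2256] [0.4829 0.0297 0.0881] lin [ 0.0015 -0.2639 -0.0013] dr [-0.0006  0.0006  0.0001]
```

```bash
python3 -m pendant '[{"linear":[0,-0.02,0],"dr":[0,0,0]},{"linear":[0,-0.045,0],"dr":[0,0,0]},{"linear":[0,-0.07,0],"dr":[0,0,0]},{"linear":[0,-0.1,0],"dr":[0,0,0]},{"linear":[0,-0.13,0],"dr":[0,0,0]},{"linear":[0,-0.16,0],"dr":[0,0,0]},{"linear":[0,-0.19,0],"dr":[0,0,0]},{"linear":[0,-0.22,0],"dr":[0,0,0]}]'; python3 -c "
from h import *
plan(.075,-.03,.0875)
cv2.imwrite('pics/s6.png',cv2.resize(bot.camera('side')[135:325,225:415,::-1],None,fx=3.1,fy=3.1))"
```

```text
time_s: 6.85
position: [0.4734, -0.0589, 0.0881]
orientation: [[0.002, 0.107, 0.994], [-0.0, 0.994, -0.107], [-1.0, -0.0, 0.002]]
force: [0.5, 0.2, -0.1]
grip_width: 0.0176
t 6.85 now [0.0725 0.1365] [ 0.4734 -0.0589  0.0881] lin [ 0.0016 -0.4161  0.007 ] dr [-0.0007  0.0006  0.0001]
```

View pics/s6.png

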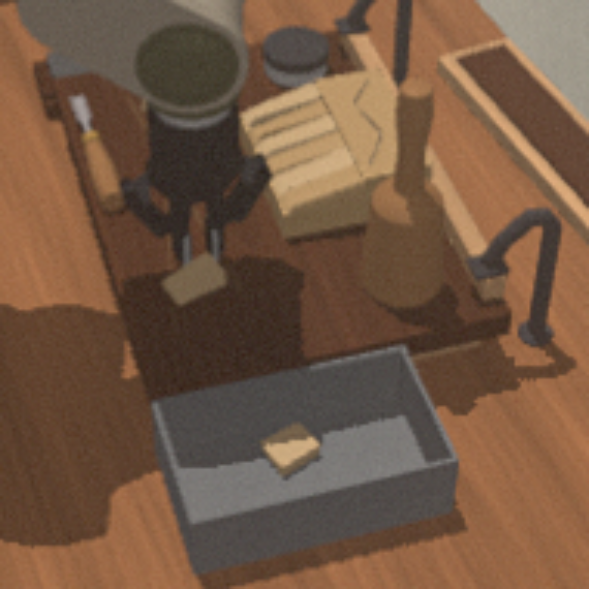

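```bash
python3 -m pendant '[{"linear":[0,-0.025,0],"dr":[0,0,0]},{"linear":[0,-0.05,0],"dr":[0,0,0]},{"linear":[0,-0.08,0],"dr":[0,0,0]},{"linear":[0,-0.11,0],"dr":[0,0,0]},{"linear":[0,-0.14,0],"dr":[0,0,0]},{"linear":[0,-0.17,0],"dr":[0,0,0]},{"linear":[0,-0.2,0],"dr":[0,0,0]},{"linear":[0,-0.23,0],"dr":[0,0,0]}]'; python3 -c "
from h import *
plan(.075,-.03,.0875)
cv2.imwrite('pics/s7.png',cv2.resize(bot.camera('side')[135:325,225:415,::-1],None,fx=3.1,fy=3.1))"
```

```text
time_s: 7.7
position: [0.4635, -0.1527, 0.0882]
orientation: [[0.002, 0.107, 0.994], [-0.001, 0.994, -0.107], [-1.0, -0.001, 0.002]]
force: [0.5, 0.1, -0.3]
grip_width: 0.0169
t 7.7 now [0.0725 0.0421] [ 0.4635 -0.1527  0.0882] lin [ 0.0019 -0.1802  0.0067] dr [-0.0009  0.0008  0.0003]
```

View pics/s7.png

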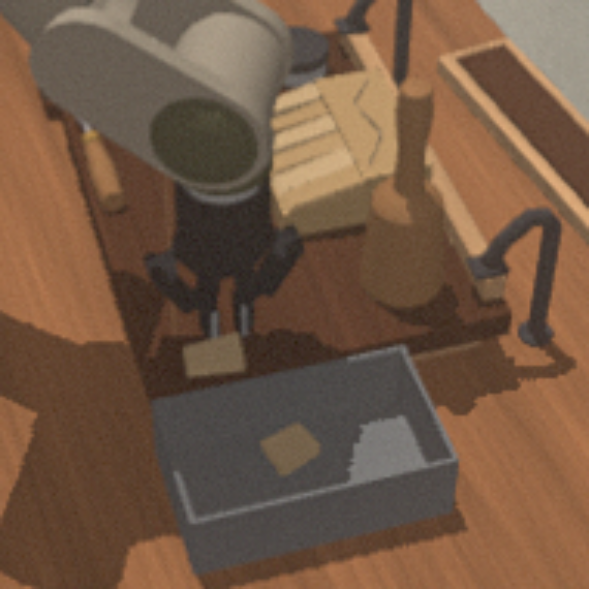

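```bash
python3 -m pendant '[{"linear":[0,-0.025,-0.005],"dr":[0,0,0]},{"linear":[0,-0.05,-0.01],"dr":[0,0,0]},{"linear":[0,-0.075,-0.01],"dr":[0,0,0]},{"linear":[0,-0.1,-0.01],"dr":[0,0,0]},{"linear":[0,-0.125,-0.01],"dr":[0,0,0]},{"linear":[0,-0.15,-0.01],"dr":[0,0,0]},{"linear":[0,-0.17,-0.01],"dr":[0,0,0]},{"linear":[0,-0.17,-0.01],"dr":[0,0,0]}]'; python3 -c "
from h import *
plan(.1,.32,.1675)
cv2.imwrite('pics/s8.png',cv2.resize(bot.camera('side')[135:325,225:415,::-1],None,fx=3.1,fy=3.1))"
```

```text
time_s: 8.55
position: [0.4523, -0.2224, 0.0883]
orientation: [[0.003, 0.109, 0.994], [-0.002, 0.994, -0.109], [-1.0, -0.002, 0.003]]
force: [0.8, 0.1, -0.4]
grip_width: 0.0172
t 8.55 now [ 0.0687 -0.0284] [ 0.4523 -0.2224  0.0883] lin [-0.1995  0.8709  0.0747] dr [-0.0016  0.001   0.0006]
```

View pics/s8.png

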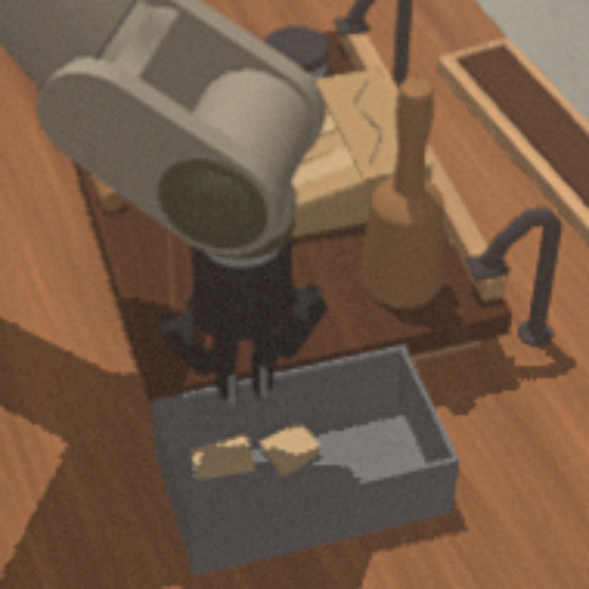

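```bash
python3 -m pendant '[{"linear":[-0.1,0,0],"dr":[0,0,0]},{"linear":[-0.2,0.05,0.02],"dr":[0,0,0]},{"linear":[-0.2,0.17,0.05],"dr":[-0.001,0.001,0]},{"linear":[-0.2,0.29,0.075],"dr":[-0.001,0.001,0]},{"linear":[-0.2,0.41,0.075],"dr":[-0.001,0.001,0]},{"linear":[-0.2,0.53,0.075],"dr":[-0.001,0.001,0]},{"linear":[-0.2,0.65,0.075],"dr":[-0.001,0.001,0]},{"linear":[-0.2,0.77,0.075],"dr":[-0.001,0.001,0]}]'; python3 -c "
from h import *
plan(.1,.32,.1675)"
```

```text
time_s: 9.4
position: [0.5151, 0.0837, 0.1679]
orientation: [[-0.001, 0.105, 0.994], [-0.001, 0.994, -0.105], [-1.0, -0.001, -0.0]]
force: [1.0, 0.1, -0.5]
grip_width: 0.0169
t 9.4 now [0.0991 0.2826] [0.5151 0.0837 0.1679] lin [0.0009 0.0934 0.0022] dr [-0.0003 -0.0001  0.0005]
```

```bash
python3 -m pendant '[{"linear":[0,0.06,0.002],"dr":[0,0,0]},{"linear":[0,0.093,0.002],"dr":[0,0,0]},{"linear":[0,0.093,0.002],"dr":[0,0,0]},{"linear":[0,0.093,0.002],"dr":[0,0,0]}]'; python3 -c "
from h import *
plan(.1,.32,.0875)
cv2.imwrite('pics/w9.png',bot.camera('wrist')[:,:,::-1])"
```

```text
time_s: 9.8
position: [0.5197, 0.1198, 0.1678]
orientation: [[-0.001, 0.106, 0.994], [-0.002, 0.994, -0.106], [-1.0, -0.002, -0.001]]
force: [0.3, -0.8, 0.4]
grip_width: 0.0169
t 9.8 now [0.0999 0.319 ] [0.5197 0.1198 0.1678] lin [0.2007 0.0029 0.0003] dr [-0.0004 -0.0002  0.0006]
```

View pics/w9.png

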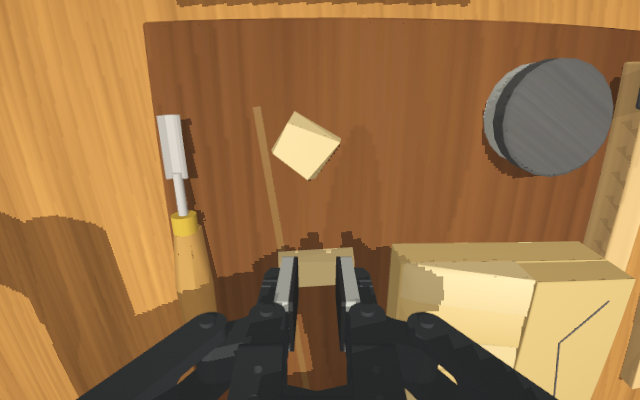

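```bash
python3 -c "
from h import *
s=bot.state()
for c,z in [((279,250),.076),((353,248),.076),((316,265),.088),((310,180),.085),((310,180),.075),((307,146),.09),((392,245),.1),((300,111),.08)]: print(c,tob(ww(c,z,s)))"
```

```text
(279, 250) [0.0727 0.2888]
(353, 248) [0.125  0.2903]
(316, 265) [0.0989 0.2835]
(310, 180) [0.0953 0.3425]
(310, 180) [0.0951 0.3397]
(307, 146) [0.0938 0.3651]
(392, 245) [0.1469 0.3042]
(300, 111) [0.0895 0.3849]
```

```bash
python3 -m pendant '[{"linear":[0.07,-0.009,-0.002],"dr":[0,0,0]},{"linear":[0.14,-0.009,-0.002],"dr":[0,0,0]},{"linear":[0.18,-0.009,-0.002],"dr":[0,0,0]},{"linear":[0.2,-0.009,-0.002],"dr":[0,0,0]},{"linear":[0.2,-0.009,-0.002],"dr":[0,0,0]},{"linear":[0.2,-0.009,-0.002],"dr":[0,0,0]}]' && python3 -m pendant '[{"linear":[0,-0.02,0],"dr":[0,0,0]},{"linear":[0,-0.045,0],"dr":[0,0,0]},{"linear":[0,-0.07,0],"dr":[0,0,0]},{"linear":[0,-0.1,0],"dr":[0,0,0]},{"linear":[0,-0.13,0],"dr":[0,0,0]},{"linear":[0,-0.16,0],"dr":[0,0,0]},{"linear":[0,-0.19,0],"dr":[0,0,0]},{"linear":[0,-0.22,0],"dr":[0,0,0]}]'; python3 -c "
from h import *
plan(.1,-.03,.0875)
cv2.imwrite('pics/s10.png',cv2.resize(bot.camera('side')[135:325,225:415,::-1],None,fx=3.1,fy=3.1))"
```

```text
time_s: 10.45
position: [0.519, 0.1153, 0.0886]
orientation: [[0.0, 0.107, 0.994], [-0.002, 0.994, -0.107], [-1.0, -0.002, 0.001]]
force: [0.1, 0.4, 0.7]
grip_width: 0.0168
time_s: 11.25
position: [0.5095, 0.0267, 0.0887]
orientation: [[0.0, 0.108, 0.994], [-0.002, 0.994, -0.108], [-1.0, -0.002, 0.001]]
force: [0.9, 0.3, 0.7]
grip_width: 0.0175
t 11.25 now [0.0995 0.2253] [0.5095 0.0267 0.0887] lin [ 0.0042 -0.6382  0.0034] dr [-0.001   0.0002  0.0006]
```

View pics/s10.png

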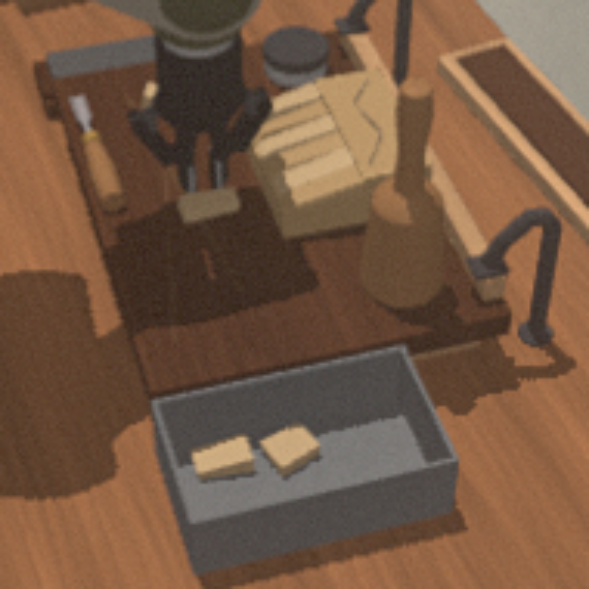

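```bash
python3 -m pendant '[{"linear":[0.002,-0.025,0],"dr":[0,0,0]},{"linear":[0.003,-0.05,0],"dr":[0,0,0]},{"linear":[0.003,-0.08,0],"dr":[0,0,0]},{"linear":[0.003,-0.11,0],"dr":[0,0,0]},{"linear":[0.003,-0.14,0],"dr":[0,0,0]},{"linear":[0.003,-0.17,0],"dr":[0,0,0]},{"linear":[0.003,-0.2,0],"dr":[0,0,0]},{"linear":[0.003,-0.23,0],"dr":[0,0,0]}]' && python3 -m pendant '[{"linear":[0,-0.025,0],"dr":[0,0,0]},{"linear":[0,-0.05,0],"dr":[0,0,0]},{"linear":[0,-0.08,0],"dr":[0,0,0]},{"linear":[0,-0.11,0],"dr":[0,0,0]},{"linear":[0,-0.14,0],"dr":[0,0,0]},{"linear":[0,-0.17,0],"dr":[0,0,0]},{"linear":[0,-0.2,0],"dr":[0,0,0]},{"linear":[0,-0.21,0],"dr":[0,0,0]}]'; python3 -c "
from h import *
plan(.1,-.03,.0875)
cv2.imwrite('pics/s11.png',cv2.resize(bot.camera('side')[135:325,225:415,::-1],None,fx=3.1,fy=3.1))"
```

```text
time_s: 12.1
position: [0.4994, -0.0671, 0.0878]
orientation: [[0.0, 0.109, 0.994], [-0.002, 0.994, -0.109], [-1.0, -0.002, 0.001]]
force: [-0.0, -0.5, -0.3]
grip_width: 0.017
time_s: 12.9
position: [0.4902, -0.152, 0.0879]
orientation: [[0.001, 0.11, 0.994], [-0.003, 0.994, -0.11], [-1.0, -0.002, 0.001]]
force: [1.0, 1.2, 0.0]
grip_width: 0.0172
t 12.9 now [0.0989 0.0456] [ 0.4902 -0.152   0.0879] lin [ 0.0015 -0.1891  0.0036] dr [-0.0016  0.0003  0.0008]
```

View pics/s11.png

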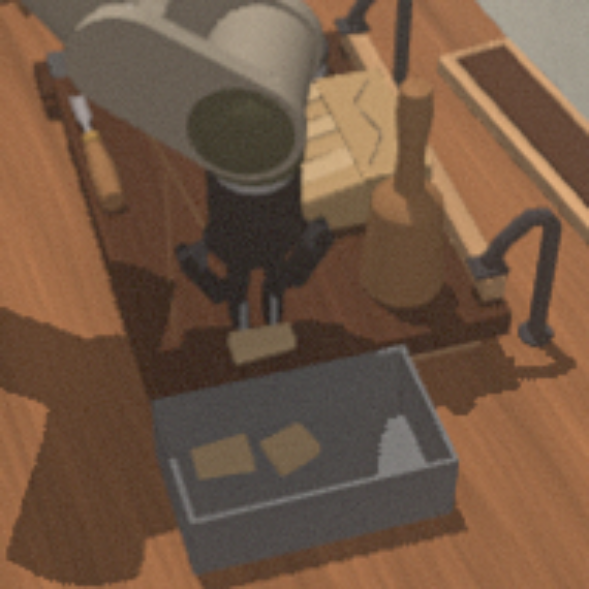

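```bash
python3 -m pendant '[{"linear":[0,-0.025,0],"dr":[0,0,0]},{"linear":[0,-0.05,0],"dr":[0,0,0]},{"linear":[0,-0.075,0],"dr":[0,0,0]},{"linear":[0,-0.1,0],"dr":[0,0,0]},{"linear":[0,-0.125,0],"dr":[0,0,0]},{"linear":[0,-0.15,0],"dr":[0,0,0]},{"linear":[0,-0.175,0],"dr":[0,0,0]},{"linear":[0,-0.175,0],"dr":[0,0,0]}]'; python3 -c "
from h import *
plan(.0935,.42,.1675)
cv2.imwrite('pics/s12.png',cv2.resize(bot.camera('side')[135:325,225:415,::-1],None,fx=3.1,fy=3.1))"
```

```text
time_s: 13.75
position: [0.4824, -0.2229, 0.0881]
orientation: [[0.001, 0.111, 0.994], [-0.003, 0.994, -0.111], [-1.0, -0.003, 0.001]]
force: [0.4, 0.4, -0.7]
grip_width: 0.0172
t 13.75 now [ 0.0987 -0.0257] [ 0.4824 -0.2229  0.0881] lin [-0.2018  1.1135 -0.0199] dr [-0.0021  0.0004  0.0009]
```

View pics/s12.png

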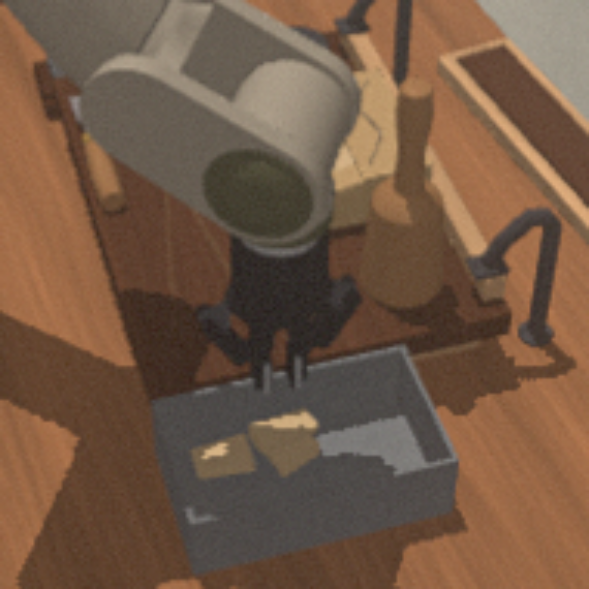

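```bash
python3 -m pendant '[{"linear":[-0.1,0,0],"dr":[0,0,0]},{"linear":[-0.2,0.05,0],"dr":[0,0,0]},{"linear":[-0.2,0.17,-0.01],"dr":[-0.002,0,0.001]},{"linear":[-0.2,0.29,-0.02],"dr":[-0.002,0,0.001]},{"linear":[-0.2,0.41,-0.02],"dr":[-0.002,0,0.001]},{"linear":[-0.2,0.53,-0.02],"dr":[-0.002,0,0.001]},{"linear":[-0.2,0.65,-0.02],"dr":[-0.002,0,0.001]},{"linear":[-0.2,0.77,-0.02],"dr":[-0.002,0,0.001]}]'; python3 -c "
from h import *
plan(.0935,.41,.1675)"
```

```text
time_s: 14.6
position: [0.5081, 0.0875, 0.1674]
orientation: [[0.001, 0.104, 0.995], [0.001, 0.995, -0.104], [-1.0, 0.001, 0.001]]
force: [0.7, 0.3, 0.4]
grip_width: 0.0169
t 14.6 now [0.0917 0.2857] [0.5081 0.0875 0.1674] lin [0.     0.3109 0.0045] dr [ 0.0002  0.0003 -0.0002]
```

```bash
python3 -m pendant '[{"linear":[0,0.1,0.004],"dr":[0,0,0]},{"linear":[0,0.2,0.004],"dr":[0,0,0]},{"linear":[0,0.28,0.004],"dr":[0,0,0]},{"linear":[0,0.31,0.004],"dr":[0,0,0]},{"linear":[0,0.31,0.004],"dr":[0,0,0]},{"linear":[0,0.31,0.004],"dr":[0,0,0]}]'; python3 -c "
from h import *
plan(.0935,.41,.0875)
cv2.imwrite('pics/w13.png',bot.camera('wrist')[:,:,::-1])"
```

```text
time_s: 15.2
position: [0.5224, 0.2099, 0.1674]
orientation: [[0.001, 0.104, 0.995], [0.0, 0.995, -0.104], [-1.0, 0.0, 0.001]]
force: [-0.7, -0.9, 0.1]
grip_width: 0.0173
t 15.2 now [0.0932 0.4088] [0.5224 0.2099 0.1674] lin [0.1997 0.0029 0.0007] dr [ 0.0001  0.0002 -0.0001]
```

View pics/w13.png

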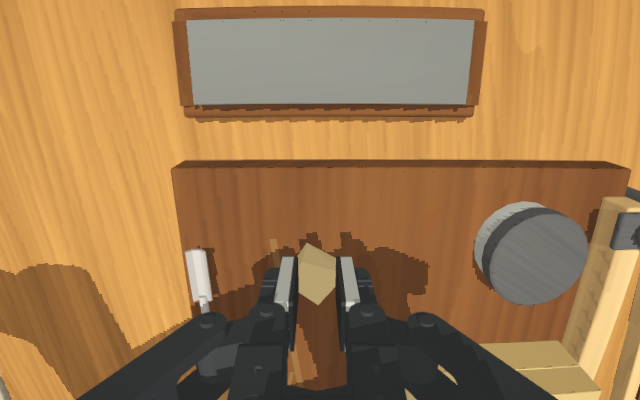

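```bash
python3 -c "
from h import *
s=bot.state()
for c,z in [((314,242),.076),((314,242),.085),((320,275),.09),((320,166),.075),((198,250),.08),((210,290),.085)]: print(c,tob(ww(c,z,s)))"
```

```text
(314, 242) [0.0909 0.3853]
(314, 242) [0.0911 0.3896]
(320, 275) [0.095  0.3671]
(320, 166) [0.0951 0.4393]
(198, 250) [0.0098 0.3808]
(210, 290) [0.0166 0.3516]
```

```bash
python3 -m pendant '[{"linear":[0.05,0.016,0],"dr":[0,0,0]},{"linear":[0.1,0.016,0],"dr":[0,0,0]},{"linear":[0.15,0.016,0],"dr":[0,0,0]},{"linear":[0.18,0.016,0],"dr":[0,0,0]},{"linear":[0.2,0.016,0],"dr":[0,0,0]},{"linear":[0.2,0.016,0],"dr":[0,0,0]},{"linear":[0.2,0.016,0],"dr":[0,0,0]}]' && python3 -m pendant '[{"linear":[0,-0.02,0],"dr":[0,0,0]},{"linear":[0,-0.045,0],"dr":[0,0,0]},{"linear":[0,-0.07,0],"dr":[0,0,0]},{"linear":[0,-0.1,0],"dr":[0,0,0]},{"linear":[0,-0.13,0],"dr":[0,0,0]},{"linear":[0,-0.16,0],"dr":[0,0,0]},{"linear":[0,-0.19,0],"dr":[0,0,0]},{"linear":[0,-0.22,0],"dr":[0,0,0]}]'; python3 -c "
from h import *
plan(.1,-.03,.0875)
cv2.imwrite('pics/s14.png',cv2.resize(bot.camera('side')[135:325,225:415,::-1],None,fx=3.1,fy=3.1))"
```

```text
time_s: 15.95
position: [0.5237, 0.2157, 0.0881]
orientation: [[0.002, 0.105, 0.994], [0.0, 0.994, -0.105], [-1.0, 0.001, 0.002]]
force: [0.8, -0.1, -0.1]
grip_width: 0.017
time_s: 16.75
position: [0.5143, 0.1271, 0.0881]
orientation: [[0.002, 0.106, 0.994], [0.0, 0.994, -0.106], [-1.0, 0.001, 0.002]]
force: [0.3, -0.0, 0.5]
grip_width: 0.017
t 16.75 now [0.0938 0.3257] [0.5143 0.1271 0.0881] lin [ 0.0009 -0.8892  0.0165] dr [-0.0003  0.0005 -0.0002]
```

View pics/s14.png

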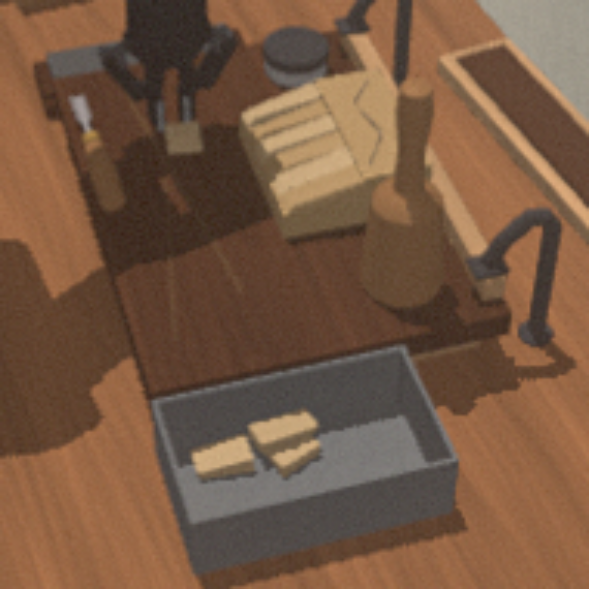

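```bash
python3 -m pendant '[{"linear":[0,-0.025,0.002],"dr":[0,0,0]},{"linear":[0,-0.05,0.004],"dr":[0,0,0]},{"linear":[0,-0.08,0.006],"dr":[0,0,0]},{"linear":[0,-0.11,0.008],"dr":[0,0,0]},{"linear":[0,-0.14,0.008],"dr":[0,0,0]},{"linear":[0,-0.17,0.008],"dr":[0,0,0]},{"linear":[0,-0.2,0.008],"dr":[0,0,0]},{"linear":[0,-0.23,0.008],"dr":[0,0,0]}]' && python3 -m pendant '[{"linear":[0,-0.025,0],"dr":[0,0,0]},{"linear":[0,-0.05,0],"dr":[0,0,0]},{"linear":[0,-0.08,0],"dr":[0,0,0]},{"linear":[0,-0.11,0],"dr":[0,0,0]},{"linear":[0,-0.14,0],"dr":[0,0,0]},{"linear":[0,-0.17,0],"dr":[0,0,0]},{"linear":[0,-0.2,0],"dr":[0,0,0]},{"linear":[0,-0.23,0],"dr":[0,0,0]}]'; python3 -c "
from h import *
plan(.1,-.03,.0875)
cv2.imwrite('pics/s15.png',cv2.resize(bot.camera('side')[135:325,225:415,::-1],None,fx=3.1,fy=3.1))"
```

```text
time_s: 17.6
position: [0.5075, 0.033, 0.0881]
orientation: [[0.001, 0.106, 0.994], [-0.0, 0.994, -0.106], [-1.0, 0.0, 0.001]]
force: [-0.4, 0.5, 1.2]
grip_width: 0.0167
time_s: 18.4
position: [0.4975, -0.0595, 0.088]
orientation: [[0.001, 0.107, 0.994], [-0.0, 0.994, -0.107], [-1.0, 0.0, 0.001]]
force: [-0.4, -0.2, -0.0]
grip_width: 0.0173
t 18.4 now [0.0966 0.1383] [ 0.4975 -0.0595  0.088 ] lin [ 0.0014 -0.4208  0.0093] dr [-0.0006  0.0004 -0.    ]
```

View pics/s15.png

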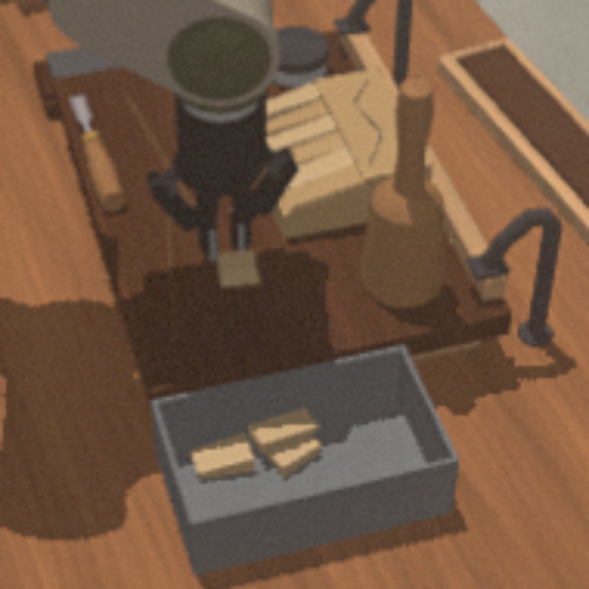

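```bash
python3 -m pendant '[{"linear":[0,-0.025,0.003],"dr":[0,0,0]},{"linear":[0,-0.05,0.006],"dr":[0,0,0]},{"linear":[0,-0.08,0.009],"dr":[0,0,0]},{"linear":[0,-0.11,0.013],"dr":[0,0,0]},{"linear":[0,-0.14,0.017],"dr":[0,0,0]},{"linear":[0,-0.17,0.02],"dr":[0,0,0]},{"linear":[0,-0.2,0.023],"dr":[0,0,0]},{"linear":[0,-0.23,0.026],"dr":[0,0,0]}]' && python3 -m pendant '[{"linear":[0,-0.025,0.003],"dr":[0,0,0]},{"linear":[0,-0.05,0.006],"dr":[0,0,0]},{"linear":[0,-0.075,0.006],"dr":[0,0,0]},{"linear":[0,-0.1,0.006],"dr":[0,0,0]},{"linear":[0,-0.125,0.006],"dr":[0,0,0]},{"linear":[0,-0.15,0.006],"dr":[0,0,0]},{"linear":[0,-0.175,0.006],"dr":[0,0,0]},{"linear":[0,-0.175,0.006],"dr":[0,0,0]}]'; python3 -c "
from h import *
plan(.06,-.05,.26)
cv2.imwrite('pics/s16.png',cv2.resize(bot.camera('side')[135:325,225:415,::-1],None,fx=3.1,fy=3.1))"
```

```text
time_s: 19.25
position: [0.498, -0.1546, 0.0881]
orientation: [[0.002, 0.108, 0.994], [-0.001, 0.994, -0.108], [-1.0, -0.001, 0.002]]
force: [0.2, 0.5, -0.9]
grip_width: 0.0173
time_s: 20.05
position: [0.4929, -0.2257, 0.0881]
orientation: [[0.002, 0.109, 0.994], [-0.001, 0.994, -0.109], [-1.0, -0.001, 0.002]]
force: [-0.4, 0.4, 0.9]
grip_width: 0.0175
t 20.05 now [ 0.1093 -0.0274] [ 0.4929 -0.2257  0.0881] lin [-0.4298 -0.0574 -0.1222] dr [-0.0013  0.0006  0.0003]
```

View pics/s16.png

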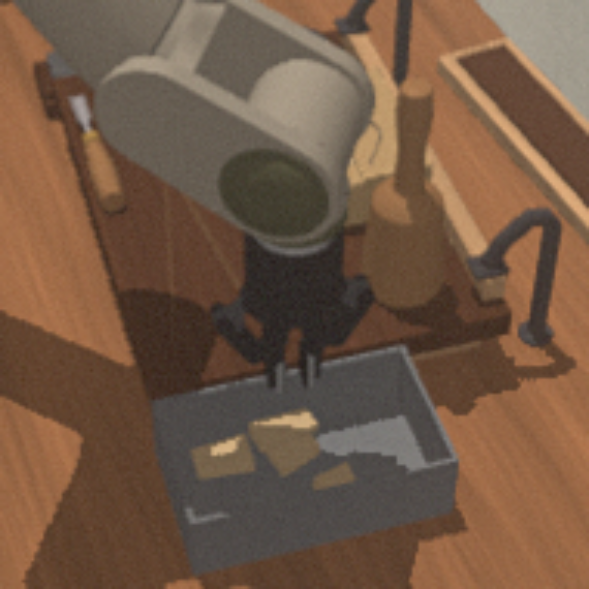

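All four are in the tray. I'll lift clear and take a last look.

```bash
python3 -m pendant '[{"linear":[-0.1,0,0],"dr":[0,0,0]},{"linear":[-0.2,0,0],"dr":[0,0,0]},{"linear":[-0.3,0,-0.05],"dr":[0,0,0]},{"linear":[-0.4,-0.05,-0.15],"dr":[0,0,0]},{"linear":[-0.45,-0.1,-0.25],"dr":[0,0,0]},{"linear":[-0.45,-0.15,-0.35],"dr":[0,0,0]},{"linear":[-0.45,-0.2,-0.4],"dr":[0,0,0]},{"linear":[-0.45,-0.2,-0.4],"dr":[0,0,0]}]'; python3 -c "
from h import *
print(bot.state()['dq'].round(1))
cv2.imwrite('pics/s17.png',cv2.resize(bot.camera('side')[135:325,225:415,::-1],None,fx=3.1,fy=3.1))
cv2.imwrite('pics/c17.png',bot.camera('scene')[:,:,::-1])"
```

```text
time_s: 20.9
position: [0.3227, -0.288, 0.2683]
orientation: [[0.002, 0.112, 0.994], [-0.002, 0.994, -0.112], [-1.0, -0.002, 0.002]]
force: [0.5, -0.1, -0.0]
grip_width: 0.0175
[ 4.   1.4 -1.2  1.2  0.2  3.8]
```

View pics/s17.png

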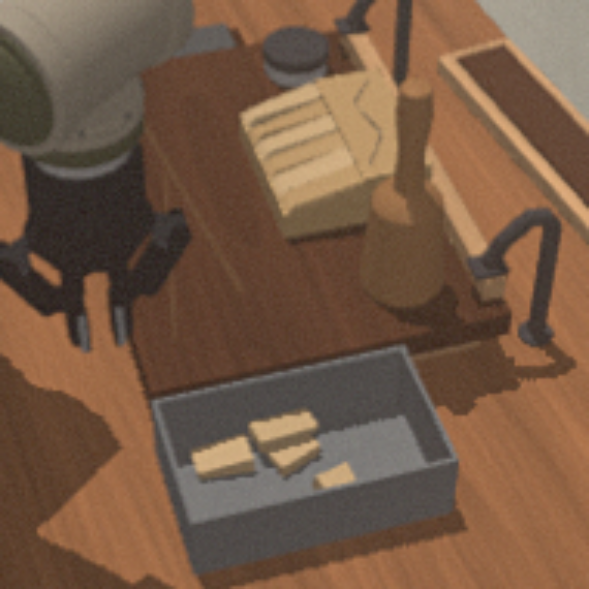

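View pics/c17.png

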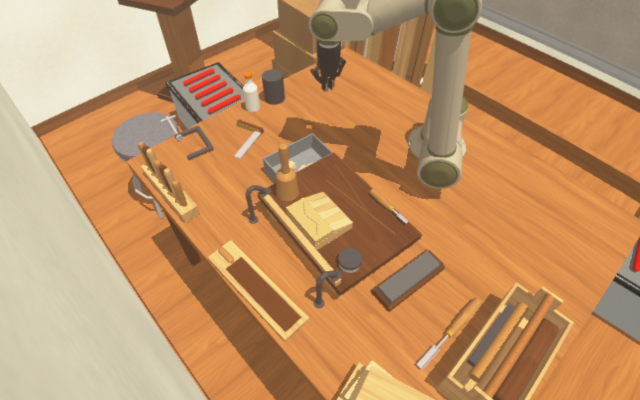

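```bash
python3 -m pendant '[{"linear":[0,0,0],"dr":[0,0,0]},{"linear":[0,0,0],"dr":[0,0,0]},{"linear":[0,0,0],"dr":[0,0,0]}]'; python3 -c "
from bench import bot
print(bot.close_job())"
```

```text
time_s: 21.3
position: [0.3253, -0.2863, 0.2677]
orientation: [[0.002, 0.108, 0.994], [-0.0, 0.994, -0.108], [-1.0, 0.0, 0.002]]
force: [0.4, -0.5, 0.2]
grip_width: 0.017
the job is handed in; nothing more can be done
None
```

All four offcuts are in the chip tray, and I handed the job in at about 21 s of the 72 s allowed. I swept them one at a time along the board and over its -y end, with the fingertips low and partly open.

- **Last pictures:** The side view shows all four pieces in the tray; the long one leans on another piece, below the rim, and did not shift in later views. The scene view shows the strip in front of the blank empty. The mallet, tin, both gouges and try square look unmoved by eye.
- **Forces:** The force readings at the end of each move stayed within about 2 N. I did not log the peaks within moves.
- **Disagreements:** Position estimates from different cameras differed by about 5 to 10 mm at most, which the clearances covered. One early downward move did not reach its height, so I repeated it. No other check failed.

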